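# Index the relief panel and hold a glued medallion down with the pressing stick

### The arm

A 6-joint arm with a two-finger parallel gripper is mounted at the origin on the work surface. World frame = base frame: x ahead of the robot, y to its left, z up, the work surface at z = 0. Lengths are in m, angles in rad, forces in N, time in s.
With the tool pointing down it reaches from about 0.275 to 0.975 m from the base axis. Payload 8.4 kg.
Tool frame: the origin (TCP) lies at the very end of the fingers, on their centre line; the grasp point (between the pads) lies 19 mm behind it; z points along the fingers, y is the line along which they close (so a half turn about z gives the same grasp; the last joint's range is limited). The gripper opens to 92 mm and grips with 3 to 60 N. Pads are 20 mm wide; open, the fingers measure 128 mm over their backs; the gripper's body (75 mm by 189 mm) begins 69 mm behind the grasp point.
Start: joints at [1.316, 0.353, 1.633, -0, 1.155, -0.002], TCP at [0.156, 0.605, 0.215] pointing down, gripper open.
Joint ranges: [-2.63, 2.63], [-0.92, 2.1], [0.06, 2.66], [-1.3, 4.44], [0, 2.69], [-3.02, 3.02]. Speed limits (rad/s): [2.22, 2.22, 2.79, 3.14, 3.14, 3.14].

### API

Orientations are given as a unit quaternion [w, x, y, z].
In Python, from plant import manip gives the robot as it stands.
- The arm moves only by the tool move_arm, never from a script. Its argument "commands" is a list that holds one entry, the list of rows, each a list of 7 numbers: the shift along the tool's x, y, z in cm, then the turn, a rotation vector about the tool's x, y, z in rad, then the opening, from 0 (shut) to 1 (fully open). A call has exactly 8 rows; each row shifts and turns the commanded pose from where the row before left it, along the tool's axes as they then stand; what a row does not reach is not made up. A row lasts 1/10 s, in which the tool goes at most 50 mm and 8.59 degrees, less where a joint would pass 70% of its speed; a pose out of reach is approached as far as the arm can. A call with a gripper value outside its range is refused whole. The fingers move at their own pace and stop on an object; "newtons" is the grip in N (left out, the last holds). Time passes only in rows, so rows that do not move let the fingers close, or fill a call up. It gives the time, the measured TCP pose, the force, the opening and the grip force at its end, in the units of the state.
- manip.observe(): the state, without advancing time (a new reading comes with each control period).
- manip.camera(name): name is "side" or "top" or "wrist"; returns a dict with "frame" (420x560x3 uint8, red, green, blue), "z_map" (420x560 float32, m along the optical axis (not along the pixel's ray), 0 where there is no reading), "mtx" (3x3 intrinsics, pixels), "k1" (the pictures are not rectified: a ray, as slopes to the right and down, at radius r is drawn at 1 + k1 r^2 times it, then the intrinsics apply), "R" (3x3) and "t" (3): a world point X has camera coordinates R X + t. Camera axes: x right, y down, z forward; pixel columns grow to the right and rows downward; lengths in m; the calibration is good to about 2 mm. A picture is of the moment at which its call begins.
- manip.sign_off(): hands the job in; it is judged then, once.
The state is a dict: "time": time; "joints": joint angles; "qd": joint speeds; "joint_torque": joint torques, N m; "position": TCP position; "orientation": TCP orientation; "wrist_force": force on the tool from outside, world axes, zero at the start; "moment": the same for the moment, N m; "opening": finger opening in m; "finger_force": force on a finger pad.
Only numpy, scipy, OpenCV 4.12 (cv2) and the standard library are available. Lean on these libraries where they do the work, as an engineer would, in place of code of your own. Each camera call takes 0.05 s, during which the arm holds its last target. There are 200 camera calls.

### The job

Slide the carrier with the sloping relief panel along its rails until it clicks into the pressing station, where the small tabs on its sides line up with the two upright pins of the base. Then lift the square-handled pressing stick out of its stand, set its rubber foot in the middle of the ringed large medallion, with the stick square to the sloping panel, and press gently until the medallion has sunk about 5 mm, half-way into its foam bed. Finish while still holding the stick pressed there, steady, with the carrier still in its station, touching the medallion with nothing else, and leave the other things on the table and in the stand where they are.

Things in the scene. Friction and masses are not known exactly. Their poses are not given: they have to be found in the camera images.
- carrier (a joint): travel of the carrier along its rails, m: 0 to 0.125 (hard stop); pressing station at 0.100, where a sprung ball drops into a notch. Once let go, the ball pulls the carrier to within 1.5 mm of the notch's centre from up to about 2 mm either side. Rail friction about 1 N; about 5 N pushes it out of the notch again. Starts between 0 and 0.035
- push_post (a point): point on the axis of the carrier's upright wooden push post, 14 mm below its top. The post is 30 (x) x 18 (y) mm, 50 tall, on the trailing end of the carrier plate (150 x 205 mm, top 36 mm below this point); the panel begins 29 mm ahead of its +y face. z up; +y along the rails, the way the carrier travels as joint carrier grows; x across the rails
- spot (a point): marked spot: centre of the top face of the large medallion, a plaster disc 48 mm across, 6 thick, with a thin dark ring (21 mm) round the spot; on grey foam, 18 mm above a 140 x 140 mm plaster panel that slopes 15 degrees, low edge towards the robot. z: outward normal of panel and disc; y along the rails. Moves with carrier and disc. The two 30 mm medallions are not meant
- medallion (a joint): how far the large medallion has been pressed into its foam along its normal, in m: 0 untouched to 0.010 (bottomed). Springy: about 0.5 N to start, then 1 N per mm (about 5.5 N at 5 mm)
- press_grip (a point): point on the pressing stick's axis in its pale wooden square handle (24 x 24 mm, 80 long, flats facing x and y), 37 mm below its top, 88 above the foot. z: from foot to handle. About 0.13 kg; it stands upright in one of the stand's holes, hung by a steel collar (34 mm across, underside 47 mm below this point): lift it straight up 50 mm to clear
- press_foot (a point): centre of the underside of the pressing stick's round rubber foot (14 mm across) below a 10 mm steel stem: the stick's lower end, 88 mm below press_grip on the axis; z points up the stick. In the stand it hangs 41 mm below the stand's top
- stand_top (a point): the centre of the top face of the wooden tool stand (80 x 150 mm, 55 mm tall, fixed); x across, y along its length. Two holes of 21 mm lie 40 mm either side of this point along y
- stylus: a ball stylus, a thin round-handled tool (12 mm diameter, 150 mm long in all, same steel collar) that stands in the other hole of the stand; origin at its lower end. Not needed: leave it in the stand
- press: the whole pressing stick; origin at the foot (same point as point press_foot)
- jar: white jar with a black lid, 60 mm across, 70 mm tall, origin underneath; leave alone
- cup: grey cup, 84 mm across, 105 mm tall; leave alone
- brush: paint brush lying on the table; leave alone
- paint: white paint bottle, 44 mm across, 130 mm tall; leave alone
Things that resemble listed ones, but are neither listed nor needed, are in the scene too. Leave any purple or yellow look-alike of the press alone.

How it is judged:
By the outcome, as a careful person would: the job done as asked, in the order asked, and still so for the second after the job is handed in, while the arm keeps its last pose, push and grip.
It also fails if it takes over 54 s, if anything falls off the work surface, if the arm or the gripper's body presses on something with over 40 N, if the wrist force passes 120 N, or if a joint passes its speed limit or range.

## Working session

There is one attempt and no reset: what is moved stays moved. The work goes in short steps, Python scripts to look and compute and a tool call to move; the robot and the scene stay as the last step left them, time stands still between calls to the robot, and variables do not carry over. Pictures are saved under pics/ and viewed, at most 10 in all, crops included, and the job is handed in when it is done.

Besides the shell and the picture viewer there is one more tool, called after "Call:" as name([rows], argument=value, ...), one row to a line, values as JSON. move_arm: Moves the arm, as the interface text tells. Its arguments: {"type":"object","properties":{"commands":{"type":"array","items":{"type":"array","items":{"type":"array","items":{"type":"number"}}}},"newtons":{"type":"number"}},"required":["commands"]}

```bash
mkdir -p pics; ls; cat > h.py <<'E'
import numpy as np, cv2
from plant import manip
def cam(n):
    c=manip.camera(n); c['n']=n; return c
def save(c,f,crop=None,s=1):
    im=cv2.cvtColor(c['frame'],cv2.COLOR_RGB2BGR)
    if crop: im=im[crop[1]:crop[3],crop[0]:crop[2]]
    cv2.imwrite(f,cv2.resize(im,None,fx=s,fy=s,interpolation=cv2.INTER_CUBIC))
def ray(c,u,v):
    d=cv2.undistortPoints(np.array([[[u,v]]],float),c['mtx'],np.array([c['k1'],0,0,0,0.]))[0,0] if 0 else None
    K=c['mtx'];p=np.array([(u-K[0,2])/K[0,0],(v-K[1,2])/K[1,1]]);q=p.copy()
    for _ in range(20): q=p/(1+c['k1']*(q@q))
    return np.array([q[0],q[1],1.])
def pt(c,u,v):   # by depth
    z=c['z_map'][int(round(v)),int(round(u))]
    return c['R'].T@(ray(c,u,v)*z-c['t'])
def onz(c,u,v,z):
    d=c['R'].T@ray(c,u,v); o=-c['R'].T@c['t']
    return o+d*(z-o[2])/d[2]
def cloud(c):
    K=c['mtx'];h,w=c['z_map'].shape
    U,V=np.meshgrid(np.arange(w),np.arange(h))
    p=np.stack([(U-K[0,2])/K[0,0],(V-K[1,2])/K[1,1]],-1);q=p.copy()
    for _ in range(20): q=p/(1+c['k1']*(q**2).sum(-1,keepdims=True))
    P=np.concatenate([q,np.ones((h,w,1))],-1)*c['z_map'][...,None]
    return (P-c['t'])@c['R']
E
python3 - <<'E'
from h import *
for n in ['side','top']:
    c=cam(n); save(c,f'pics/{n}0.png',s=1.4); print(n,c['mtx'].tolist(),c['k1'],(-c['R'].T@c['t']).round(3))
    np.savez(f'{n}0.npz',**c)
print(manip.observe())
E
```

```text
pics
side [[456.2176344409408, 0.0, 278.0638229718288], [0.0, 456.2176344409408, 207.05457300758323], [0.0, 0.0, 1.0]] -0.042699456967070955 [ 0.326 -0.842  0.953]
top [[464.2967422821297, 0.0, 283.9618423997928], [0.0, 464.2967422821297, 208.30591434363487], [0.0, 0.0, 1.0]] -0.15440460366357203 [0.167 0.009 1.581]
{'time': 0.1, 'joints': array([ 1.31560231e+00,  3.53524302e-01,  1.63399108e+00,  5.72549477e-06,
        1.15522001e+00, -2.42737975e-03]), 'qd': array([ 2.05333663e-04,  1.75421268e-03, -2.44556988e-03, -2.91368037e-05,
       -1.49451935e-03, -3.84678895e-04]), 'joint_torque': array([ 9.81150333e-05, -5.94903874e+01, -3.34931445e+01,  6.99156895e-02,
        1.82817254e-02, -5.66226072e-05]), 'position': array([0.15621378, 0.60474061, 0.21400226]), 'orientation': array([-7.59922784e-05,  1.26048266e-01,  9.92023945e-01, -5.66302690e-04]), 'wrist_force': array([-0.84935813,  0.01051343, -0.19097785]), 'moment': array([ 0.05241281, -0.01029262,  0.01819218]), 'finger_force': 0.0, 'opening': 0.09203167837850569}
```

View pics/side0.png

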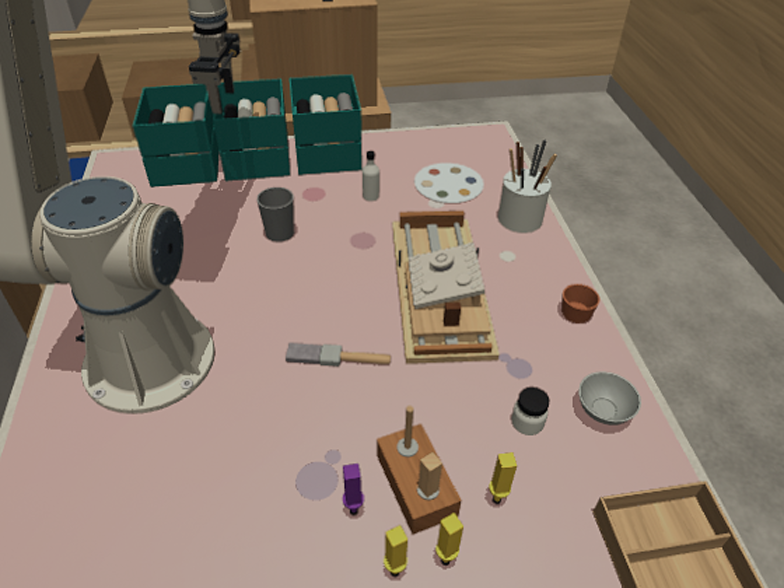

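View pics/top0.png

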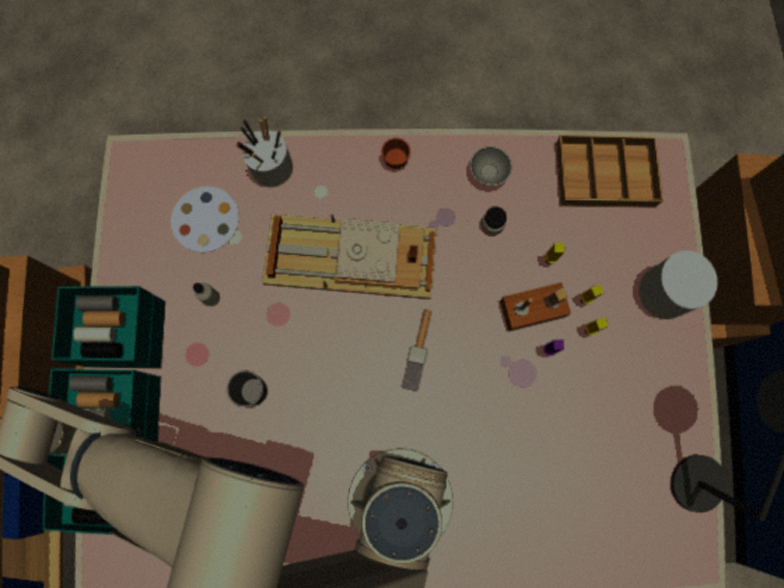

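Side view (shown ×1.4): the pale square-handled stick is at (430,470). It could be confused with yellow look-alikes at (503,475), (450,540) and (396,550), the purple one at (352,487), and the round stylus at (408,430). The description fits (430,470), which is (557,297) in the top view. In the top view the post is at (413,254) and the ringed medallion at (357,249).

```bash
python3 - <<'E'
from h import *
C={n:dict(np.load(f'{n}0.npz',allow_pickle=True)) for n in ['side','top']}
for c in C.values(): c['k1']=float(c['k1'])
t,s=C['top'],C['side']
save(s,'pics/close0.png',(230,270,400,420),4)
W={n:cloud(c) for n,c in C.items()}
def box(W,lo,hi,c=None):
    return ((W>lo)&(W<hi)).all(-1)&(c['z_map']>0)
def rect(P):
    r=cv2.minAreaRect(P[:,:2].astype(np.float32)*1000); return np.round(r[0],1),np.round(r[1],1),round(r[2],1)
for n in C:
    c=C[n];w=W[n]
    g=lambda u,v: w[int(v/1.4),int(u/1.4)].round(3)
    pts=dict(top=dict(press=(557,297),sty=(523,305),stand=(540,308),post=(413,252),spot=(357,249),table=(480,330)),side=dict(press=(432,458),sty=(408,410),stand=(415,475),post=(453,306),spot=(441,259),table=(300,420)))[n]
    for k,v in pts.items(): print(n,k,g(*v))
    S=g(*pts['stand'])
    m=box(w,[S[0]-.12,S[1]-.12,.047],[S[0]+.12,S[1]+.12,.062],c)
    m=cv2.morphologyEx(m.astype(np.uint8),cv2.MORPH_OPEN,np.ones((3,3)))>0
    print(' stand',m.sum(),rect(w[m]))
    p=g(*pts['press']); m=box(w,[p[0]-.04,p[1]-.04,p[2]-.008],[p[0]+.04,p[1]+.04,p[2]+.01],c); print(' press',m.sum(),w[m].mean(0).round(4),rect(w[m]))
    p=g(*pts['post']); m=box(w,[p[0]-.03,p[1]-.03,p[2]-.01],[p[0]+.03,p[1]+.03,p[2]+.01],c); print(' post',m.sum(),w[m].mean(0).round(4),rect(w[m]))
E
```

```text
side press [ 0.471 -0.366  0.137]
side sty [ 0.448 -0.297  0.167]
side stand [ 0.454 -0.344  0.057]
side post [ 0.581 -0.033  0.102]
side spot [0.587 0.095 0.104]
side table [ 0.28  -0.18   0.004]
 stand 1758 (array([ 420.6, -341. ]), array([161.5, 153.3]), 12.4)
 press 155 [ 0.4681 -0.3731  0.1374] (array([ 468.7, -371.8]), array([24. , 24.1]), 26.3)
 post 89 [ 0.5817 -0.0381  0.1   ] (array([581.7, -36.1]), array([30.6, 20. ]), 4.5)
top press [ 0.461 -0.359  0.139]
top sty [ 0.46  -0.296  0.061]
top stand [ 0.451 -0.338  0.056]
top post [ 0.578 -0.034  0.103]
top spot [0.588 0.098 0.105]
top table [ 0.409 -0.197  0.   ]
 stand 805 (array([ 458.4, -331.3]), array([ 82.2, 150.4]), 14.1)
 press 58 [ 0.4675 -0.3692  0.1395] (array([ 467.4, -369.3]), array([23.6, 24.2]), 27.8)
 post 52 [ 0.5786 -0.032   0.1039] (array([579.2, -32.5]), array([16.7, 28.7]), 89.1)
```

View pics/close0.png

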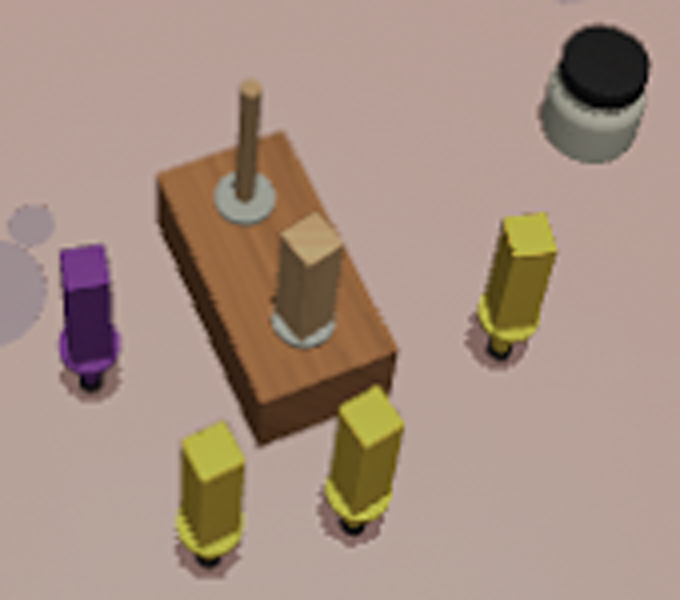

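The crop confirms it: the pale square handle is in the near hole at crop (310,270), the stylus is at (250,140), and the yellow and purple look-alikes stand outside the stand. I'm moving towards the carrier.

Call:
move_arm([
  [[-5,-0.2,0,0,0,0.08,1],[-5,-0.2,0,0,0,0.08,1],[-5,-0.2,0,0,0,0.08,1],[-5,-0.2,0,0,0,0.08,1],[-5,-0.2,0,0,0,0.08,1],[-5,-0.2,0,0,0,0.08,1],[-5,-0.2,0,0,0,0.08,1],[-5,-0.2,0,0,0,0.08,1]],
])

```text
time: 0.9
position: [0.4882, 0.3904, 0.2142]
orientation: [-0.0, 0.433, 0.901, -0.0]
wrist_force: [0.1, 0.3, -0.5]
opening: 0.0918
finger_force: 0.0
```

Call:
move_arm([
  [[-5,-0.3,0,0,0,0.08,0.7],[-5,-0.3,0,0,0,0.08,0.7],[-5,-0.3,0,0,0,0.08,0.7],[-5,-0.3,0,0,0,0.08,0.7],[-5,-0.3,0,0,0,0.08,0.7],[-5,-0.3,0,0,0,0.08,0.7],[-5,-0.3,0,0,0,0.08,0.7],[0,0,0,0,0,0,0.7]],
])

```text
time: 1.7
position: [0.6148, 0.0653, 0.2142]
orientation: [0.0, 0.667, 0.745, -0.001]
wrist_force: [-0.5, 0.5, -0.3]
opening: 0.0641
finger_force: 0.0
```

```bash
cat >> h.py <<'E'
from scipy.spatial.transform import Rotation as Rot
def pose():
    o=manip.observe(); q=o['orientation']; return np.array(o['position']),Rot.from_quat(np.r_[q[1:],q[0]]),o
def to(p,yaw=None,z=None):
    """shift (cm, tool axes) and turn (rotvec) from here to TCP p with tool y at yaw deg, tool z = z"""
    P,R,o=pose(); z=np.array([0,0,-1.]) if z is None else np.array(z)
    out=(R.inv().apply(np.array(p)-P)*100).round(2)
    y=np.array([np.cos(np.radians(yaw)),np.sin(np.radians(yaw)),0]); y=y-z*(y@z); y/=np.linalg.norm(y)
    T=Rot.from_matrix(np.c_[np.cross(y,z),y,z]); print('shift',out,'turn',(R.inv()*T).as_rotvec().round(3))
E
python3 - <<'E'
from h import *
P,R,o=pose(); print(P,R.as_matrix().round(3).tolist(),o['joints'].round(3))
c=cam('wrist'); save(c,'pics/w1.png'); np.savez('w1.npz',**c); print((-c['R'].T@c['t']).round(3))
E
```

```text
[0.61479141 0.06532241 0.21421006] [[-0.111, 0.994, -0.0], [0.994, 0.111, -0.002], [-0.002, -0.001, -1.0]] [ 0.104  0.343  1.648 -0.002  1.151 -0.006]
[0.607 0.141 0.385]
```

View pics/w1.png

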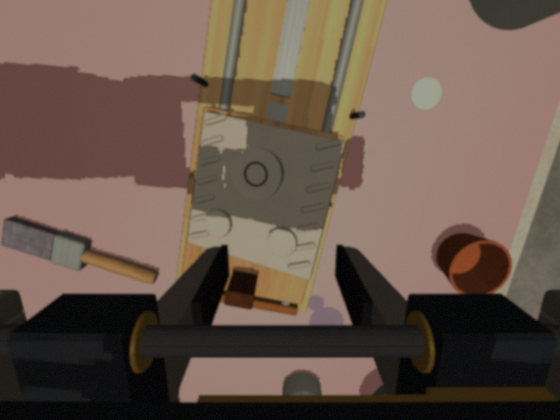

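The wrist view shows the pins at (200,80) and (357,115), small side tabs near (190,180) and (333,202), the ring at (256,174) and the post at (242,285).

```bash
python3 - <<'E'
from h import *
c=dict(np.load('w1.npz')); c['k1']=float(c['k1']); w=cloud(c)
for k,(u,v) in dict(pinL=(200,80),pinR=(357,115),tabL=(190,180),tabR=(333,202),ring=(256,174),post=(242,285),base=(185,260),baseT=(205,60)).items():
    b=c['frame'][v-8:v+9,u-8:u+9].sum(-1); vv,uu=np.unravel_index(b.argmin(),b.shape)
    U,V=u-8+uu,v-8+vv
    print(k,w[v,u].round(4),'dark',(U,V),c['frame'][V,U],w[V,U].round(4))
# ring centre
g=cv2.cvtColor(c['frame'],cv2.COLOR_RGB2GRAY)[150:200,230:285]
m=(g<np.percentile(g,12)).astype(np.uint8)
cn=max(cv2.findContours(m,cv2.RETR_EXTERNAL,cv2.CHAIN_APPROX_NONE)[0],key=len); e=cv2.fitEllipse(cn); print('ring',e, )
u,v=e[0][0]+230,e[0][1]+150; print('spot',pt(c,u,v).round(4))
# disc points plane
S=pt(c,u,v); m=np.linalg.norm(w-S,axis=-1)<.019; Q=w[m]; cc=Q.mean(0); n=np.linalg.svd(Q-cc)[2][2]; n*=np.sign(n[2]); print('disc',cc.round(4),n.round(3))
# panel plane lower
for n_,zr in dict(posttop=(.095,.115)).items():
    p=w[285,242]; m=(abs(w-p)<[.03,.03,.008]).all(-1); Q=w[m]; r=cv2.minAreaRect((Q[:,:2]*1000).astype(np.float32)); print(n_,Q.mean(0).round(4),r)
# base plate edges: table-above mask
m=(w[...,2]>.012)&(w[...,2]<.03); Q=w[m]; 
m=((w[...,2]>.008)&(abs(w[...,0]-.6)<.12)).astype(np.uint8)
for y in (.05,.1,.15,.2,.25):
    k=(abs(w[...,1]-y)<.004)&(w[...,2]>.01)&(abs(w[...,0]-.6)<.12); print(y,w[k][:,0].min().round(4),w[k][:,0].max().round(4))
E
```

```text
pinL [0.5203 0.1786 0.0545] dark (np.int64(200), np.int64(80)) [ 9 10 10] [0.5203 0.1786 0.0545]
pinR [0.681  0.1625 0.0604] dark (np.int64(353), np.int64(116)) [14 15 11] [0.6811 0.1623 0.0419]
tabL [0.5035 0.0697 0.0197] dark (np.int64(191), np.int64(174)) [59 51 41] [0.5134 0.0826 0.0514]
tabR [0.6789 0.0616 0.0197] dark (np.int64(330), np.int64(204)) [56 52 41] [0.6692 0.0663 0.0533]
ring [0.5878 0.0987 0.1069] dark (np.int64(264), np.int64(181)) [48 46 38] [0.5958 0.0937 0.1103]
post [ 0.5819 -0.0258  0.0872] dark (np.int64(247), np.int64(286)) [18  2  0] [ 0.5875 -0.0257  0.0885]
base [ 0.5102 -0.0191  0.0542] dark (np.int64(192), np.int64(268)) [39 35 29] [0.5702 0.0707 0.2477]
baseT [0.5161 0.2032 0.0209] dark (np.int64(203), np.int64(64)) [147 120  89] [0.5141 0.199  0.021 ]
ring ((25.357906341552734, 23.59644889831543), (23.76718521118164, 25.3690128326416), 165.51553344726562)
spot [0.5872 0.099  0.1067]
disc [0.5875 0.0992 0.1067] [-0.256  0.029  0.966]
posttop [ 0.583  -0.0233  0.0877] ((586.3641357421875, -10.869281768798828), (39.0957145690918, 28.897689819335938), 73.34584045410156)
0.05 0.499 0.6795
0.1 0.5034 0.6922
0.15 0.5088 0.6886
0.2 0.5127 0.6942
0.25 0.5174 0.6988
```

```bash
python3 - <<'E'
from h import *
to([.581,-.035,.150],-5.4)
E
```

```text
shift [-9.85 -4.49  6.43] turn [-0.001  0.     0.208]
```

Call:
move_arm([
  [[-2,-0.9,1.3,0,0,0,0.7],[-2,-0.9,1.3,0,0,0,0.7],[-2,-0.9,1.3,0,0,0,0.7],[-2,-0.9,1.3,0,0,0,0.7],[-1.85,-0.9,1.2,0,0,0,0.7],[0,0,0,0,0,0.104,0.7],[0,0,0,0,0,0.104,0.7],[0,0,0,0,0,0,0.7]],
])

```text
time: 2.55
position: [0.5812, -0.031, 0.1503]
orientation: [-0.0, 0.738, 0.675, -0.0]
wrist_force: [-0.8, 0.5, -0.1]
opening: 0.0643
finger_force: 0.0
```

```bash
python3 - <<'E'
from h import *
to([.581,-.035,.071],-5.4)
c=cam('wrist'); w=cloud(c)
# post top / faces near
m=(abs(w-[.581,-.033,.09])<[.03,.025,.02]).all(-1); Q=w[m]; print(m.sum(),Q.min(0).round(4),Q.max(0).round(4))
for n in ['top','side']:
    d=dict(np.load(f'{n}0.npz')); d['k1']=float(d['k1']); ww=cloud(d)
    m=(abs(ww-[.581,-.033,.104])<[.03,.025,.008]).all(-1);Q=ww[m]; print(n,Q.min(0).round(4),Q.max(0).round(4),np.median(Q,0).round(4))
save(c,'pics/w2.png'); np.savez('w2.npz',**c)
E
```

```text
shift [-0.4   0.02  7.93] turn [-0.001 -0.     0.004]
1305 [ 0.5657 -0.0438  0.0704] [ 0.5966 -0.0236  0.1066]
top [ 0.5648 -0.0409  0.098 ] [ 0.5936 -0.0241  0.1117] [ 0.579  -0.031   0.1041]
side [ 0.5676 -0.0466  0.0968] [ 0.597  -0.0256  0.105 ] [ 0.5823 -0.0374  0.1014]
```

View pics/w2.png

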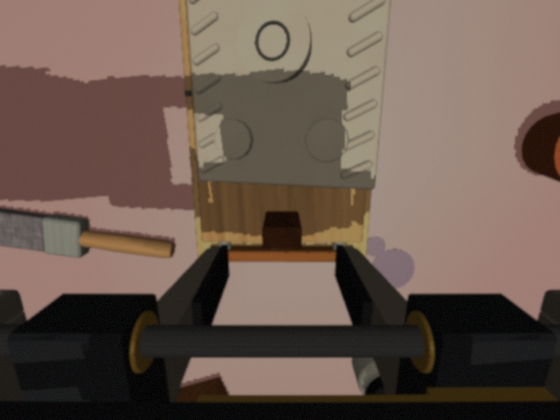

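The post at (282,225) is centred between the fingers. I'll lower and grip.

Call:
move_arm([
  [[-0.3,0,2,0,0,0,0.7],[0,0,2,0,0,0,0.7],[0,0,2,0,0,0,0.7],[0,0,1.9,0,0,0,0.7],[0,0,0,0,0,0,0.7],[0,0,0,0,0,0,0.2],[0,0,0,0,0,0,0.2],[0,0,0,0,0,0,0.2]],
], newtons=15)

```text
time: 3.4
position: [0.5819, -0.0351, 0.0727]
orientation: [0.001, 0.738, 0.675, 0.001]
wrist_force: [-1.1, 0.1, -0.6]
opening: 0.0423
finger_force: 0.0
```

Call:
move_arm([
  [[0,0,0,0,0,0,0.2],[0,0,0,0,0,0,0.2],[0.5,0,0,0,0,0,0.2],[1,0,0,0,0,0,0.2],[1,0,0,0,0,0,0.2],[1,0,0,0,0,0,0.2],[0,0,0,0,0,0,0.2],[0,0,0,0,0,0,0.2]],
])

```text
time: 4.2
position: [0.5841, 0.0004, 0.0722]
orientation: [-0.0, 0.738, 0.675, 0.0]
wrist_force: [-2.7, 3.9, 5.8]
opening: 0.0299
finger_force: 15.0
```

Call:
move_arm([
  [[1,0,0,0,0,0,0.2],[1,0,0,0,0,0,0.2],[1,0,0,0,0,0,0.2],[1,0,0,0,0,0,0.2],[1,0,0,0,0,0,0.2],[0.5,0,0,0,0,0,0.2],[0,0,0,0,0,0,0.2],[0,0,0,0,0,0,0.2]],
])

```text
time: 5.0
position: [0.5893, 0.055, 0.0722]
orientation: [-0.0, 0.738, 0.675, 0.0]
wrist_force: [-1.5, 4.3, 6.3]
opening: 0.03
finger_force: 15.0
```

```bash
python3 - <<'E'
from h import *
P,R,o=pose(); print(P,R.as_matrix()[:,0].round(3),o['wrist_force'])
c=cam('wrist'); w=cloud(c); np.savez('w3.npz',**c); save(c,'pics/w3.png',(150,0,450,200),2.6)
E
```

```text
[0.58925217 0.05504228 0.07218008] [0.09  0.996 0.001] [-1.49290274  4.34987196  6.33852199]
```

View pics/w3.png

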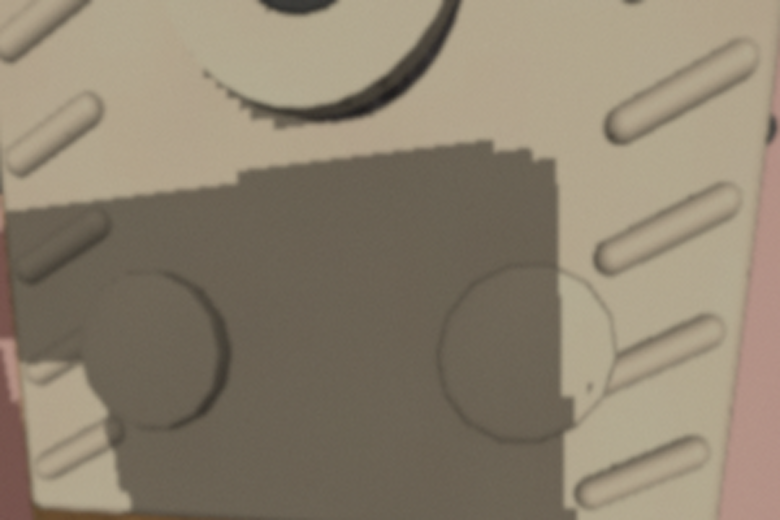

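Call:
move_arm([
  [[0.1,0,0,0,0,0,0.2],[0.1,0,0,0,0,0,0.2],[0,0,0,0,0,0,0.2],[0,0,0,0,0,0,0.2],[0,0,0,0,0,0,0.2],[0,0,0,0,0,0,0.2],[0,0,0,0,0,0,0.2],[0,0,0,0,0,0,0.2]],
])

```text
time: 5.85
position: [0.5893, 0.0561, 0.0722]
orientation: [0.0, 0.738, 0.675, 0.0]
wrist_force: [-2.3, -0.7, 6.1]
opening: 0.0299
finger_force: 15.0
```

Call:
move_arm([
  [[0.1,0,0,0,0,0,0.2],[0.1,0,0,0,0,0,0.2],[0,0,0,0,0,0,0.2],[0,0,0,0,0,0,0.2],[0,0,0,0,0,0,0.2],[0,0,0,0,0,0,0.2],[0,0,0,0,0,0,0.2],[0,0,0,0,0,0,0.2]],
])

```text
time: 6.65
position: [0.5896, 0.0582, 0.0722]
orientation: [0.0, 0.738, 0.675, 0.0]
wrist_force: [-1.8, 0.1, 5.9]
opening: 0.0296
finger_force: 15.0
```

Call:
move_arm([
  [[0,0,0,0,0,0,0.6],[0,0,0,0,0,0,0.6],[0,0,0,0,0,0,0.6],[0,0,-2,0,0,0,0.6],[0,0,-3,0,0,0,0.6],[0,0,-4,0,0,0,0.6],[0,0,-4,0,0,0,0.6],[0,0,-2,0,0,0,0.6]],
])

```text
time: 7.45
position: [0.5909, 0.0585, 0.2252]
orientation: [0.001, 0.738, 0.675, 0.002]
wrist_force: [-0.1, -0.1, 0.8]
opening: 0.0551
finger_force: 0.0
```

```bash
python3 - <<'E'
from h import *
P,R,o=pose(); print(P,o['wrist_force'].round(1))
c=cam('wrist'); w=cloud(c); np.savez('w4.npz',**c); save(c,'pics/w4.png',(160,0,400,180),3.3)
ey=np.array([.094,.9956,0])
m=(abs(w-[.588,.055,.09])<[.03,.03,.02]).all(-1); Q=w[m]; print('post',Q.min(0).round(4),Q.max(0).round(4))
E
```

```text
[0.59090404 0.05848074 0.22519999] [-0.1 -0.1  0.8]
post [0.5747 0.0497 0.0708] [0.6052 0.0696 0.1062]
```

View pics/w4.png

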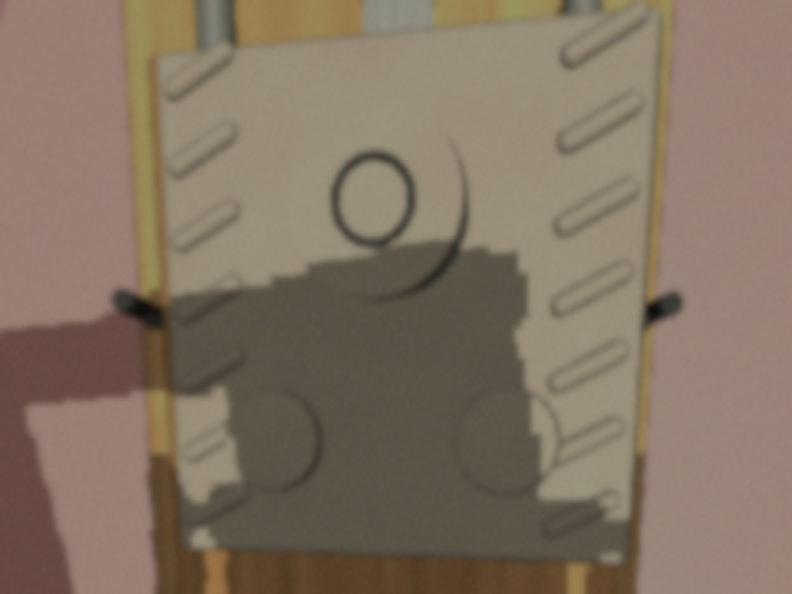

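The pins at crop (140,305) and (660,308) now overlap the tabs. I'll check this numerically.

```bash
python3 - <<'E'
from h import *
ey=np.array([.094,.9956,0])
def L(f):
    c=dict(np.load(f)); c['k1']=float(c['k1']); return c,cloud(c)
for f,p in (('w2.npz',[.581,-.033,.088]),('w4.npz',[.589,.059,.088])):
    c,w=L(f); m=(abs(w-p)<[.012,.03,.01]).all(-1)&(c['z_map']>0); s=w[m]@ey; print(f,m.sum(),np.percentile(s,[50,80,90,95,99]).round(4))
for f in ('w1.npz','w4.npz'):
    c,w=L(f); g=c['frame'][:170,170:390].astype(int); g=g if 0 else c['frame'].astype(int)
    # ring centre
    m=((c['frame'].max(-1)<75)&(w[...,2]>.097)&(w[...,2]<.125)).astype(np.uint8)
    G=cv2.cvtColor(c['frame'],cv2.COLOR_RGB2GRAY)
    circ=None
    x0,y0=(230,150) if f=='w1.npz' else (255,38)
    q=G[y0:y0+48,x0:x0+50]; mm=(q<np.percentile(q,12)).astype(np.uint8); cn=max(cv2.findContours(mm,cv2.RETR_EXTERNAL,cv2.CHAIN_APPROX_NONE)[0],key=len); e=cv2.fitEllipse(cn)
    S=pt(c,e[0][0]+x0,e[0][1]+y0); 
    m=np.linalg.norm(w-S,axis=-1)<.019; Q=w[m]; cc=Q.mean(0); n=np.linalg.svd(Q-cc)[2][2]; n*=np.sign(n[2])
    print(f,'ring',np.round(e[1],1),S.round(4),'s',round(S@ey,4),'n',n.round(3))
    # pins: dark pixels, z .03-.07
    for nm,xc in (('L',.519),('R',.681)):
        k=(c['frame'].max(-1)<40)&(abs(w[...,0]-xc)<.012)&(abs(w[...,1]-.17)<.03)&(w[...,2]>.03)&(w[...,2]<.08); Q=w[k]
        if len(Q): print(nm,k.sum(),Q.mean(0).round(4),'s',(Q@ey).mean().round(4),np.percentile(Q[:,2],[5,95]).round(3))
E
```

```text
w2.npz 222 [0.0295 0.0297 0.0298 0.0298 0.0299]
w4.npz 100 [0.1234 0.1235 0.1236 0.1236 0.1237]
w1.npz ring [23.8 25.7] [0.5872 0.099  0.1067] s 0.1538 n [-0.256  0.029  0.966]
L 59 [0.5195 0.1783 0.0537] s 0.2264 [0.034 0.066]
R 27 [0.6811 0.1627 0.0476] s 0.226 [0.032 0.064]
w4.npz ring [23.2 27.9] [0.5961 0.1919 0.1065] s 0.2471 n [-0.259  0.032  0.965]
L 44 [0.5206 0.1768 0.0526] s 0.225 [0.035 0.066]
R 16 [0.6811 0.1621 0.0576] s 0.2254 [0.05  0.064]
```

Call:
move_arm([
  [[0,0,3,0,0,0,0.6],[0,0,4,0,0,0,0.6],[0,0,4,0,0,0,0.6],[0,0,3,0,0,0,0.6],[0,0,1.3,0,0,0,0.2],[0,0,0,0,0,0,0.2],[0,0,0,0,0,0,0.2],[0,0,0,0,0,0,0.2]],
])

```text
time: 8.3
position: [0.5896, 0.0585, 0.0697]
orientation: [0.0, 0.738, 0.674, 0.0]
wrist_force: [-1.1, -0.1, -1.7]
opening: 0.03
finger_force: 15.0
```

Call:
move_arm([
  [[0.1,0,0,0,0,0,0.2],[0,0,0,0,0,0,0.2],[0,0,0,0,0,0,0.2],[0,0,0,0,0,0,0.2],[0,0,0,0,0,0,0.2],[0,0,0,0,0,0,0.2],[0,0,0,0,0,0,0.2],[0,0,0,0,0,0,0.2]],
])

```text
time: 9.1
position: [0.5897, 0.0595, 0.0696]
orientation: [0.0, 0.738, 0.675, 0.0]
wrist_force: [-4.9, -0.3, 6.7]
opening: 0.0302
finger_force: 15.0
```

Call:
move_arm([
  [[0.1,0,0,0,0,0,0.2],[0,0,0,0,0,0,0.2],[0,0,0,0,0,0,0.2],[0,0,0,0,0,0,0.2],[0,0,0,0,0,0,0.2],[0,0,0,0,0,0,0.2],[0,0,0,0,0,0,0.2],[0,0,0,0,0,0,0.2]],
])

```text
time: 9.9
position: [0.5898, 0.0607, 0.0696]
orientation: [-0.0, 0.738, 0.675, 0.0]
wrist_force: [-4.6, 1.5, 7.1]
opening: 0.03
finger_force: 15.0
```

Call:
move_arm([
  [[0.1,0,0,0,0,0,0.2],[0,0,0,0,0,0,0.2],[0,0,0,0,0,0,0.2],[0,0,0,0,0,0,0.2],[0,0,0,0,0,0,0.2],[0,0,0,0,0,0,0.2],[0,0,0,0,0,0,0.2],[0,0,0,0,0,0,0.2]],
])

```text
time: 10.7
position: [0.5899, 0.0619, 0.0696]
orientation: [-0.0, 0.738, 0.674, 0.0]
wrist_force: [-4.5, 1.3, 6.5]
opening: 0.0297
finger_force: 15.0
```

Call:
move_arm([
  [[0.1,0,0,0,0,0,0.2],[0,0,0,0,0,0,0.2],[0,0,0,0,0,0,0.2],[0,0,0,0,0,0,0.2],[0,0,0,0,0,0,0.2],[0,0,0,0,0,0,0.2],[0,0,0,0,0,0,0.2],[0,0,0,0,0,0,0.2]],
])

```text
time: 11.5
position: [0.59, 0.063, 0.0696]
orientation: [-0.0, 0.738, 0.674, 0.001]
wrist_force: [-4.0, 2.7, 6.0]
opening: 0.0298
finger_force: 15.0
```

Call:
move_arm([
  [[0,0,0,0,0,0,0.6],[0,0,0,0,0,0,0.6],[0,0,0,0,0,0,0.6],[0,0,-2,0,0,0,0.6],[0,0,-3,0,0,0,0.6],[0,0,-4,0,0,0,0.6],[0,0,-4,0,0,0,0.6],[0,0,-2.5,0,0,0,0.6]],
])

```text
time: 12.3
position: [0.5911, 0.0623, 0.2269]
orientation: [0.001, 0.738, 0.675, 0.002]
wrist_force: [1.2, -0.2, 0.0]
opening: 0.0548
finger_force: 0.0
```

```bash
python3 - <<'E'
from h import *
ey=np.array([.094,.9956,0])
P,R,o=pose(); print(P,o['wrist_force'].round(1))
c=cam('wrist'); w=cloud(c); np.savez('w5.npz',**c); save(c,'pics/w5.png',(160,0,400,180),3.3)
m=(abs(w-[.589,.063,.088])<[.012,.03,.01]).all(-1)&(c['z_map']>0); s=w[m]@ey; print(m.sum(),np.percentile(s,[50,80,90,95,99]).round(4))
E
```

```text
[0.59113294 0.06234404 0.22685031] [ 1.2 -0.2  0. ]
90 [0.1282 0.1283 0.1284 0.1284 0.1285]
```

View pics/w5.png

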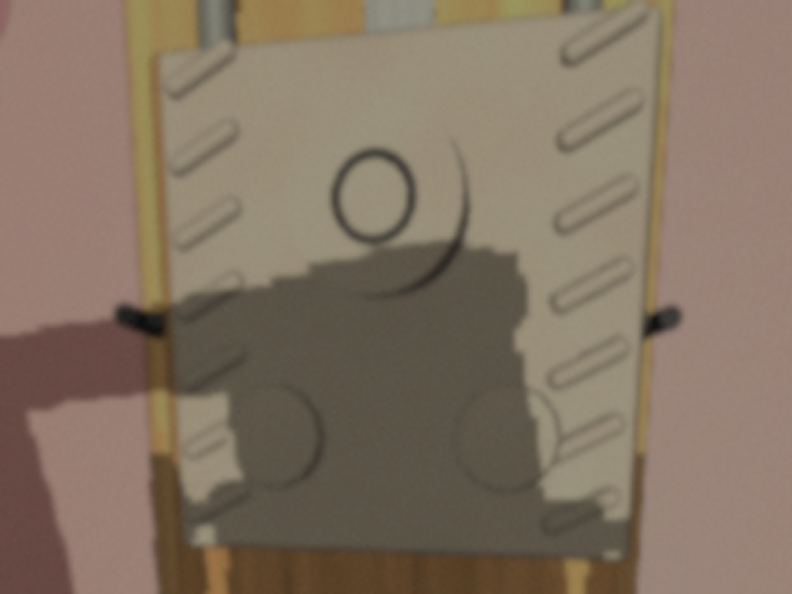

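```bash
python3 - <<'E'
from h import *
ey=np.array([.094,.9956,0])
def L(f):
    c=dict(np.load(f)); c['k1']=float(c['k1']); return c,cloud(c)
for f,u,v,tr in (('w1.npz',191,177,0),('w1.npz',331,204,0),('w2.npz',187,93,0),('w3.npz',446,50,.0905)):
    c,w=L(f); G=cv2.cvtColor(c['frame'],cv2.COLOR_RGB2GRAY).astype(int)
    print(f); print(G[v-9:v+10,u-8:u+9])
    q=G[v-9:v+10,u-8:u+9]; m=q<(q.min()+25); vv,uu=np.nonzero(m); U,V=uu.mean()+u-8,vv.mean()+v-9
    for z in (.045,.055): X=onz(c,U,V,z); print((round(U,1),round(V,1)),z,X.round(4),'s0',round(X@ey-tr,4))
    print('zmap',w[v-3:v+4,u-1:u+2,2].round(3).tolist())
E
```

```text
w1.npz
[[ 82  80  84  86  91  91  98 111 122 124 125 121 112 100  92  85  85]
 [ 82  82  82  83  83  86  93 109 119 119 119 113 107  99  90  86  84]
 [ 81  82  81  82  82  83  91 104 109 108 105 100  99  95  87  84  86]
 [ 81  81  81  83  81  83  86  92  93  90  86  87  93  90  88  85  85]
 [ 82  81  81  82  81  79  77  78  78  74  76  81  90  88  86  86  86]
 [ 81  82  81  82  81  77  68  65  63  63  69  81  92  89  83  85  84]
 [ 80  81  81  81  80  71  65  55  52  53  60  77  91  88  87  85  86]
 [ 82  83  81  79  80  72  61  54  53  51  58  73  86  89  85  85  84]
 [ 81  82  81  80  78  71  62  57  58  58  60  74  87  86  85  84  86]
 [ 81  81  80  81  79  70  64  60  61  60  63  74  83  87  86  83  82]
 [ 81  81  82  82  79  74  68  65  65  64  65  74  80  84  84  83  81]
 [ 80  80  82  81  79  75  71  69  71  68  66  69  75  79  81  80  80]
 [ 82  81  82  81  78  76  71  74  73  72  68  67  72  78  79  83  83]
 [ 80  81  82  80  77  74  73  72  74  73  69  69  72  76  81  82  85]
 [ 81  82  81  78  75  72  74  73  76  74  71  71  73  76  79  81  82]
 [ 81  82  81  79  73  71  7
[... 4583 characters left out ...]
52 153 153 152 152 153]
 [166 167 166 164 159 151 130 119 129 144 150 153 151 152 152 152 153]
 [166 166 165 163 159 151 140 137 144 151 153 153 153 154 152 152 152]
 [166 166 165 163 159 150 144 144 149 152 153 153 153 153 153 152 153]
 [167 168 165 162 157 151 146 147 151 153 152 154 153 153 152 153 152]
 [166 166 165 161 157 149 146 149 152 152 153 154 152 154 153 152 152]]
(np.float64(446.5), np.float64(49.2)) 0.045 [0.697  0.1669 0.045 ] s0 0.1412
(np.float64(446.5), np.float64(49.2)) 0.055 [0.6919 0.165  0.055 ] s0 0.1388
zmap [[0.106, 0.065, 0.065], [0.106, 0.065, 0.067], [0.064, 0.067, 0.066], [0.066, 0.066, 0.065], [0.065, 0.067, 0.065], [0.065, 0.065, 0.066], [0.067, 0.067, 0.002]]
```

Call:
move_arm([
  [[0,0,3,0,0,0,0.6],[0,0,4,0,0,0,0.6],[0,0,4,0,0,0,0.6],[0,0,3,0,0,0,0.6],[0,0,1.3,0,0,0,0.2],[0,0,0,0,0,0,0.2],[0,0,0,0,0,0,0.2],[0,0,0,0,0,0,0.2]],
])

```text
time: 13.15
position: [0.5899, 0.0625, 0.0718]
orientation: [-0.0, 0.738, 0.674, 0.0]
wrist_force: [-1.4, 1.9, -2.3]
opening: 0.0299
finger_force: 15.0
```

Call:
move_arm([
  [[-0.1,0,0,0,0,0,0.2],[0,0,0,0,0,0,0.2],[0,0,0,0,0,0,0.2],[0,0,0,0,0,0,0.2],[0,0,0,0,0,0,0.2],[0,0,0,0,0,0,0.2],[0,0,0,0,0,0,0.2],[0,0,0,0,0,0,0.2]],
])

```text
time: 13.95
position: [0.5899, 0.0621, 0.0718]
orientation: [-0.0, 0.738, 0.674, 0.001]
wrist_force: [-2.4, 4.4, -0.3]
opening: 0.0304
finger_force: 15.0
```

Call:
move_arm([
  [[-0.1,0,0,0,0,0,0.2],[0,0,0,0,0,0,0.2],[0,0,0,0,0,0,0.2],[0,0,0,0,0,0,0.2],[0,0,0,0,0,0,0.2],[0,0,0,0,0,0,0.2],[0,0,0,0,0,0,0.2],[0,0,0,0,0,0,0.2]],
])

```text
time: 14.75
position: [0.5899, 0.0618, 0.0717]
orientation: [-0.0, 0.738, 0.674, 0.001]
wrist_force: [-2.0, 7.9, -1.0]
opening: 0.0295
finger_force: 15.0
```

Call:
move_arm([
  [[0.1,0,0,0,0,0,0.2],[0.1,0,0,0,0,0,0.2],[0.1,0,0,0,0,0,0.2],[0,0,0,0,0,0,0.2],[0,0,0,0,0,0,0.2],[0,0,0,0,0,0,0.2],[0,0,0,0,0,0,0.2],[0,0,0,0,0,0,0.2]],
])

```text
time: 15.55
position: [0.59, 0.0628, 0.0717]
orientation: [0.0, 0.738, 0.675, -0.0]
wrist_force: [-6.0, -1.9, 7.4]
opening: 0.0301
finger_force: 15.0
```

Call:
move_arm([
  [[0.1,0,0,0,0,0,0.2],[0,0,0,0,0,0,0.2],[0,0,0,0,0,0,0.2],[0,0,0,0,0,0,0.2],[0,0,0,0,0,0,0.2],[0,0,0,0,0,0,0.2],[0,0,0,0,0,0,0.2],[0,0,0,0,0,0,0.2]],
])

```text
time: 16.35
position: [0.59, 0.0631, 0.0717]
orientation: [0.001, 0.738, 0.675, -0.0]
wrist_force: [-5.6, -5.8, 6.5]
opening: 0.0298
finger_force: 15.0
```

Restoring force appears on both sides (+7.9 N pulling back, −5.8 N pushing on), so the carrier is clicked into the notch. I'll release and go to the stand.

Call:
move_arm([
  [[-0.15,0,0,0,0,0,0.2],[0,0,0,0,0,0,0.2],[0,0,0,0,0,0,0.6],[0,0,0,0,0,0,0.6],[0,0,-2,0,0,0,0.6],[0,0,-4,0,0,0,0.6],[0,0,-4,0,0,0,0.6],[0,0,-5,0,0,0,0.6]],
])

```text
time: 17.15
position: [0.5894, 0.0626, 0.2212]
orientation: [-0.0, 0.738, 0.675, -0.001]
wrist_force: [0.9, 0.7, -0.8]
opening: 0.055
finger_force: 0.0
```

```bash
python3 - <<'E'
from h import *
P,R,o=pose(); print(P,o['joints'].round(2))
c=cam('wrist'); w=cloud(c); ey=np.array([.094,.9956,0])
m=(abs(w-[.589,.063,.088])<[.012,.03,.01]).all(-1)&(c['z_map']>0); print(np.percentile(w[m]@ey,[50,90]).round(4))
np.savez('w6.npz',**c)
to([.466,-.371,.24],27)
E
```

```text
[0.5894433  0.06264141 0.22123342] [ 0.1   0.3   1.7  -0.    1.15  0.19]
[0.1282 0.1284]
shift [-44.39  -8.83  -1.11] turn [ 0.011  0.001 -0.561]
```

Call:
move_arm([
  [[-4.5,-0.9,-0.3,0,0,0,0.6],[-4.5,-0.9,-0.3,0,0,0,0.6],[-4.5,-0.9,-0.3,0,0,0,0.6],[-4.5,-0.9,-0.2,0,0,0,0.6],[-4.5,-0.9,0,0,0,0,0.6],[-4.5,-0.9,0,0,0,0,0.6],[-4.5,-0.9,0,0,0,0,0.6],[-4.5,-0.9,0,0,0,0,0.6]],
])

```text
time: 18.0
position: [0.4855, -0.2914, 0.2319]
orientation: [0.001, 0.738, 0.675, 0.0]
wrist_force: [-0.0, -0.6, -0.4]
opening: 0.055
finger_force: 0.0
```

Call:
move_arm([
  [[-4.2,-0.8,0,0,0,0,0.6],[-4.2,-0.8,0,0,0,0,0.6],[0,0,0,0,0,-0.14,0.6],[0,0,0,0,0,-0.14,0.6],[0,0,0,0,0,-0.14,0.6],[0,0,0,0,0,-0.14,0.6],[0,0,0,0,0,0,0.6],[0,0,0,0,0,0,0.6]],
])

```text
time: 18.8
position: [0.4625, -0.3717, 0.2316]
orientation: [0.0, 0.525, 0.851, -0.0]
wrist_force: [-0.5, 0.2, -0.2]
opening: 0.0551
finger_force: 0.0
```

```bash
python3 - <<'E'
from h import *
P,R,o=pose(); print(P,R.as_matrix().round(3).tolist())
c=cam('wrist'); w=cloud(c); np.savez('w7.npz',**c); save(c,'pics/w7.png')
m=(abs(w-[.468,-.371,.139])<[.03,.03,.009]).all(-1); m=cv2.morphologyEx(m.astype(np.uint8),cv2.MORPH_OPEN,np.ones((5,5)))>0
Q=w[m]; r=cv2.minAreaRect((Q[:,:2]*1000).astype(np.float32)); print(m.sum(),Q.mean(0).round(4),r)
to([r[0][0]/1000,r[0][1]/1000,.083],r[2])
E
```

```text
[ 0.46253833 -0.37167192  0.23161906] [[-0.449, 0.893, 0.0], [0.893, 0.449, -0.001], [-0.001, 0.0, -1.0]]
715 [ 0.4684 -0.3704  0.1388] ((468.8930358886719, -371.048583984375), (23.757837295532227, 23.2882080078125), 26.604738235473633)
shift [-0.23  0.59 14.86] turn [0.    0.    0.002]
```

View pics/w7.png

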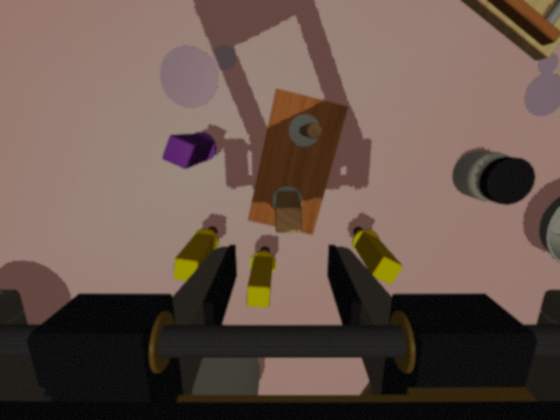

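The press handle at (288,215) sits between the fingers. The yellow look-alikes at (195,255), (262,280) and (378,255) are clear of the finger path.

Call:
move_arm([
  [[-0.2,0.6,2,0,0,0,0.6],[0,0,4,0,0,0,0.6],[0,0,3,0,0,0,0.6],[0,0,3,0,0,0,0.6],[0,0,2,0,0,0,0.6],[0,0,0.8,0,0,0,0.6],[0,0,0,0,0,0,0.15],[0,0,0,0,0,0,0.15]],
], newtons=35)

```text
time: 19.65
position: [0.4692, -0.371, 0.0845]
orientation: [0.001, 0.523, 0.852, -0.0]
wrist_force: [0.8, 0.9, 1.0]
opening: 0.0408
finger_force: 0.0
```

Call:
move_arm([
  [[0,0,0,0,0,0,0.15],[0,0,0,0,0,0,0.15],[0,0,0,0,0,0,0.15],[0,0,-1,0,0,0,0.15],[0,0,-2,0,0,0,0.15],[0,0,-2,0,0,0,0.15],[0,0,-3,0,0,0,0.15],[0,0,-4,0,0,0,0.15]],
])

```text
time: 20.45
position: [0.4675, -0.3697, 0.2038]
orientation: [-0.002, 0.523, 0.852, 0.0]
wrist_force: [1.3, -0.0, -2.6]
opening: 0.0238
finger_force: 35.0
```

```bash
python3 - <<'E'
from h import *
P,R,o=pose(); print(P,o['opening'],o['finger_force'],R.as_matrix().round(3).tolist(),o['joints'].round(2))
c=dict(np.load('w6.npz')); c['k1']=float(c['k1']); w=cloud(c)
G=cv2.cvtColor(c['frame'],cv2.COLOR_RGB2GRAY); x0,y0=255,36
q=G[y0:y0+48,x0:x0+50]; mm=(q<np.percentile(q,12)).astype(np.uint8); cn=max(cv2.findContours(mm,cv2.RETR_EXTERNAL,cv2.CHAIN_APPROX_NONE)[0],key=len); e=cv2.fitEllipse(cn)
S=pt(c,e[0][0]+x0,e[0][1]+y0); m=np.linalg.norm(w-S,axis=-1)<.019; Q=w[m]; cc=Q.mean(0); n=np.linalg.svd(Q-cc)[2][2]; n*=np.sign(n[2])
print('spot w6',S.round(4),n.round(3),np.round(e[1],1))
for nm in ['top','side']:
    c=cam(nm); w=cloud(c); np.savez(nm+'1.npz',**c)
    m=np.linalg.norm(w-S,axis=-1)<.03; 
    # disc: points above panel by >12mm along normal
    Q=w[m]; print(nm,m.sum(),np.median(Q[np.linalg.norm(Q-S,axis=1)<.015],0).round(4))
    # ring: darkest pixels near
    G=cv2.cvtColor(c['frame'],cv2.COLOR_RGB2GRAY); ii=np.argwhere(np.linalg.norm(w-S,axis=-1)<.02)
    X=c['R']@S+c['t']; print('expected px',[ (c['mtx']@ (X/X[2]))[:2].round(1)])
    v0,u0=ii.mean(0).round().astype(int); print((u0,v0)); print(G[v0-8:v0+9,u0-8:u0+9])
E
```

```text
[ 0.46750695 -0.36966517  0.20382956] 0.023808252140545366 34.99868631362915 [[-0.453, 0.892, -0.002], [0.892, 0.453, 0.002], [0.003, -0.001, -1.0]] [-0.67  0.32  1.71 -0.    1.12 -1.14]
spot w6 [0.5965 0.1974 0.1063] [-0.258  0.028  0.966] [24.  27.9]
top 177 [0.5958 0.1973 0.1066]
expected px [array([224.7, 174.6])]
(np.int64(225), np.int64(175))
[[124 125 127 128 127 129 126 131 124 132 127 126 131 129 128 129 130]
 [129 128 129 126 127 128 128 126 127 126 129 126 130 127 130 128 129]
 [126 126 125 128 127 127 131 128 126 127 128 128 130 127 129 128 130]
 [127 128 125 129 125 126 124 124 126 130 125 129 128 123 117 127 127]
 [129 132 127 128 129 131 123 123 120 124 127 131 130 120 119 129 126]
 [129 126 127 131 129 116  99  93  88  91 103 123 132 127 126 125 124]
 [129 132 131 126 118  90  96 118 124 110  87 108 127 127 117 113 122]
 [130 130 133 127 110  81 108 128 128 124 105  98 122 130 128 124 115]
 [127 127 128 127 112  94 123 130 129 125 109  85 113 127 131 120 115]
 [132 129 130 129 113 100 125 129 128 125 106  87 110 128 127 117 117]
 [126 133 125 132 125 115 103 118 120 109  86 107 125 127 122 115 127]
 [128 119 114 127 129 121  96  89  83  91 105 128 132 126 110 101 124]
 [127 122 109 122 131 129 126 127 123 124 126 131 125 118 105 115 128]
 [128 116  95 111 123 126 131 131 130 130 126 124 122 108 106 126 126]
 [128 128 115  90  98 118 123 124 129 126 123 110  77  78 102 126 128]
 [127 129 123 112  85  81  98 105 111 100 102  98  88 103 120 129 131]
 [129 126 129 122 110  84  82  87  88  89 101 122 124 127 128 125 130]]
side 0 [nan nan nan]
expected px [array([310.9, 161.6])]
(np.int64(-9223372036854775808), np.int64(-9223372036854775808))
[]
  return _methods._mean(a, axis=axis, dtype=dtype,
  ret = um.true_divide(
<stdin>:16: RuntimeWarning: Mean of empty slice.
<stdin>:16: RuntimeWarning: invalid value encountered in cast
<stdin>:16: RuntimeWarning: overflow encountered in scalar subtract
```

```bash
python3 - <<'E'
from h import *
n=np.array([-.2577,.0243,.9659]); S=np.array([.5963,.1974,.1064])
T=S+n*.13; print(T.round(3)); to(T,27,-n); to(T,18,-n)
E
```

```text
[0.563 0.201 0.232]
shift [46.9  34.14 -2.49] turn [-0.217 -0.134 -0.016]
shift [46.9  34.14 -2.49] turn [-0.227 -0.116  0.143]
```

Call:
move_arm([
  [[0,0,-3,0,0,0,0.15],[0,0,-2.5,0,0,0,0.15],[1.7,1.2,0,0,0,0,0.15],[3.4,2.5,0,0,0,0,0.15],[3.5,2.5,0,0,0,0,0.15],[3.5,2.5,0,0,0,0,0.15],[3.5,2.5,0,0,0,0,0.15],[3.5,2.5,0,0,0,0,0.15]],
])

```text
time: 21.35
position: [0.5037, -0.1364, 0.2582]
orientation: [-0.0, 0.523, 0.852, -0.0]
wrist_force: [-0.3, -0.5, -1.6]
opening: 0.0241
finger_force: 35.0
```

Call:
move_arm([
  [[3.5,2.5,0,0,0,0,0.15],[3.5,2.5,0,0,0,0,0.15],[3.5,2.5,0,0,0,0,0.15],[3.5,2.5,0,0,0,0,0.15],[3.5,2.5,0,0,0,0,0.15],[3.5,2.5,0,0,0,0,0.15],[3,2.2,0,0,0,0,0.15],[1.5,1.1,0,0,0,0,0.15]],
])

```text
time: 22.15
position: [0.5516, 0.1747, 0.2581]
orientation: [-0.0, 0.522, 0.853, -0.0]
wrist_force: [0.6, -0.5, -1.7]
opening: 0.024
finger_force: 35.0
```

Call:
move_arm([
  [[0,0,0,-0.054,-0.033,0,0.15],[0,0,0,-0.072,-0.045,-0.005,0.15],[0,0,0,-0.054,-0.034,-0.005,0.15],[0,0,0,-0.036,-0.022,-0.005,0.15],[0,0,0,0,0,0,0.15],[0,0,0,0,0,0,0.15],[0,0,0,0,0,0,0.15],[0,0,0,0,0,0,0.15]],
])

```text
time: 22.95
position: [0.5523, 0.1718, 0.2585]
orientation: [0.113, 0.513, 0.849, 0.056]
wrist_force: [-0.2, -0.1, -0.6]
opening: 0.0237
finger_force: 35.0
```

```bash
python3 - <<'E'
from h import *
n=np.array([-.2577,.0243,.9659]); S=np.array([.5963,.1974,.1064])
P,R,o=pose(); print(P,R.as_matrix()[:,2].round(4),o['opening'],o['wrist_force'].round(1))
to(S+n*.10,27,-n)
c=cam('wrist'); np.savez('w8.npz',**c); save(c,'pics/w8.png',s=1.4); cs=cam('side'); np.savez('s8.npz',**cs)
E
```

```text
[0.552349   0.17183239 0.25853466] [ 0.25   -0.0204 -0.968 ] 0.023744254105707626 [-0.2 -0.1 -0.6]
shift [2.41 1.69 5.77] turn [-0.005 -0.007 -0.003]
```

View pics/w8.png

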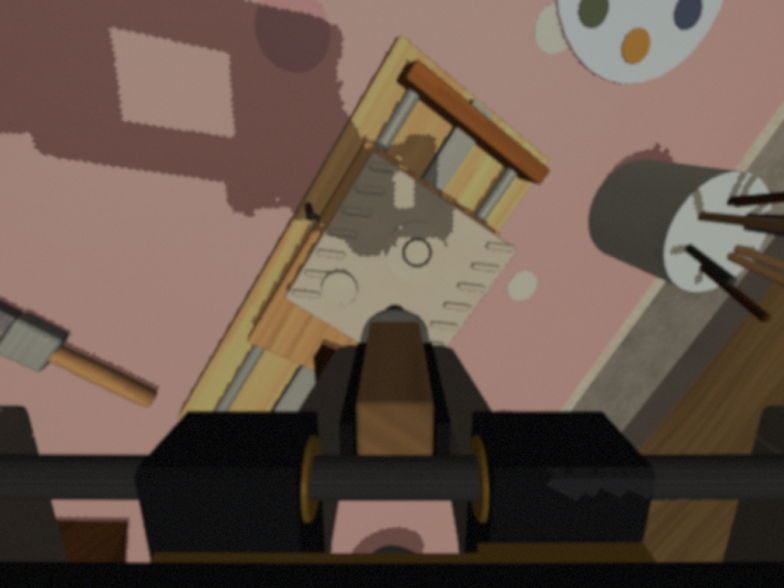

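The ring is visible at (417,252), with the stick held straight and its collar at (393,312). I'll move to 3 cm above the spot along the normal.

Call:
move_arm([
  [[0.6,0.4,1,-0.005,-0.007,-0.003,0.15],[0.9,0.65,1.6,0,0,0,0.15],[0.9,0.65,1.6,0,0,0,0.15],[0,0,1,0,0,0,0.15],[0,0,0.6,0,0,0,0.15],[0,0,0,0,0,0,0.15],[0,0,0,0,0,0,0.15],[0,0,0,0,0,0,0.15]],
])

```text
time: 23.85
position: [0.5709, 0.1997, 0.2036]
orientation: [0.118, 0.511, 0.849, 0.057]
wrist_force: [-0.6, 0.8, -1.4]
opening: 0.0237
finger_force: 35.0
```

```bash
python3 - <<'E'
from h import *
n=np.array([-.2577,.0243,.9659]); S=np.array([.5963,.1974,.1064])
P,R,o=pose(); print(P,R.as_matrix()[:,2].round(4))
to(S+n*.07,27,-n)
z=R.as_matrix()[:,2]
c=cam('side'); np.savez('s9.npz',**c); w=cloud(c)
X=c['R']@P+c['t']; print((c['mtx']@(X/X[2]))[:2], [ (lambda Y:(c['mtx']@(Y/Y[2]))[:2].round(0))(c['R']@(P+z*d)+c['t']) for d in (0,.07)])
save(c,'pics/s9.png',(250,60,400,200),4)
# stick points: near predicted axis
d=w-P; a=d@z; r=np.linalg.norm(d-a[...,None]*z,axis=-1)
for lo,hi in ((-.05,-.035),(-.035,-.02),(.0,.02),(.024,.032),(.035,.05),(.05,.068)):
    m=(a>lo)&(a<hi)&(r<.022)&(c['z_map']>0)
    if m.sum(): q=R.inv().apply((w[m]-P)); print(lo,m.sum(),q.mean(0).round(4))
E
```

```text
[0.57085955 0.1997192  0.20359871] [ 0.2591 -0.0238 -0.9656]
shift [ 0.03 -0.04  3.05] turn [0.001 0.    0.   ]
[303.94812165 134.75544215] [array([304., 135.]), array([309., 154.])]
-0.05 55 [-0.0122  0.0005 -0.0432]
-0.035 53 [-0.0124 -0.0008 -0.0279]
0.0 56 [-0.0115 -0.002   0.0102]
0.024 37 [-0.0095 -0.0041  0.0274]
0.035 8 [-0.0054 -0.0009  0.0454]
0.05 19 [-0.0049 -0.0009  0.0593]
```

View pics/s9.png

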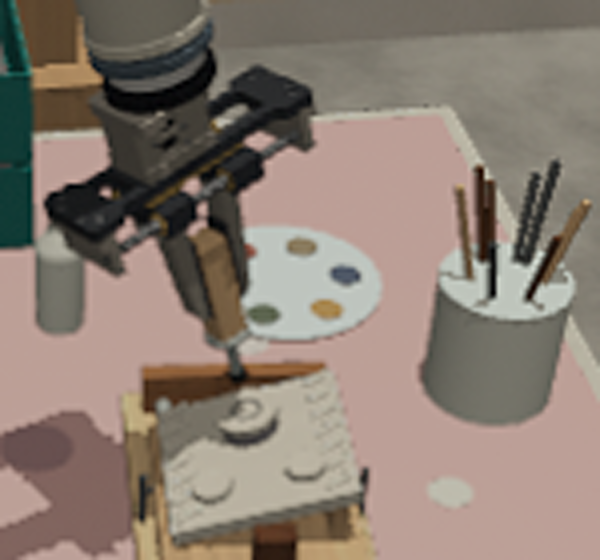

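The side view shows the stick square above the ringed medallion, foot at crop (237,370). The stick axis is aligned within about 1°. I'll descend.

Call:
move_arm([
  [[0,0,0.8,0,0,0,0.15],[0,0,0.8,0,0,0,0.15],[0,0,0.6,0,0,0,0.15],[0,0,0.4,0,0,0,0.15],[0,0,0,0,0,0,0.15],[0,0,0,0,0,0,0.15],[0,0,0,0,0,0,0.15],[0,0,0,0,0,0,0.15]],
])

```text
time: 24.7
position: [0.5774, 0.1993, 0.178]
orientation: [0.118, 0.511, 0.85, 0.057]
wrist_force: [0.7, 1.2, -2.0]
opening: 0.0238
finger_force: 35.0
```

```bash
cat > f.py <<'E'
from h import *
n=np.array([-.2577,.0243,.9659]); S=np.array([.5963,.1974,.1064])
F=[];H=[]
for _ in range(4):
    P,R,o=pose(); F.append(o['wrist_force']@n); H.append((P-S)@n); cc=cam('top')
T=R.inv().apply(S-P)
print('height mm',np.round(np.array(H)*1000,2),'Fn',np.round(F,2),'lateral tool mm',(T[:2]*1000).round(2),o['opening'])
np.savez('topf.npz',**cc)
E
python3 f.py
```

```text
height mm [74.12 74.11 74.07 74.03] Fn [-2.03 -2.59 -1.08 -1.61] lateral tool mm [-0.01 -0.21] 0.02412591326251094
```

Call:
move_arm([
  [[0,0,0.15,0,0,0,0.15],[0,0,0.15,0,0,0,0.15],[0,0,0.15,0,0,0,0.15],[0,0,0.15,0,0,0,0.15],[0,0,0,0,0,0,0.15],[0,0,0,0,0,0,0.15],[0,0,0,0,0,0,0.15],[0,0,0,0,0,0,0.15]],
])

```text
time: 25.7
position: [0.5788, 0.1991, 0.172]
orientation: [0.118, 0.511, 0.85, 0.057]
wrist_force: [-1.5, 0.3, 1.0]
opening: 0.024
finger_force: 35.0
```

```bash
python3 f.py
```

```text
height mm [67.96 67.92 67.92 67.9 ] Fn [1.38 1.91 1.82 1.6 ] lateral tool mm [-0.05 -0.08] 0.023703557088194497
```

Call:
move_arm([
  [[0,0,0.1,0,0,0,0.15],[0,0,0.1,0,0,0,0.15],[0,0,0,0,0,0,0.15],[0,0,0,0,0,0,0.15],[0,0,0,0,0,0,0.15],[0,0,0,0,0,0,0.15],[0,0,0,0,0,0,0.15],[0,0,0,0,0,0,0.15]],
])

```text
time: 26.7
position: [0.5794, 0.199, 0.17]
orientation: [0.118, 0.511, 0.85, 0.057]
wrist_force: [-2.8, 1.7, 2.9]
opening: 0.0237
finger_force: 35.0
```

```bash
python3 f.py; python3 f.py; python3 - <<'E'
from h import *
n=np.array([-.2577,.0243,.9659]); S=np.array([.5963,.1974,.1064])
# medallion depth: compare disc surface height along normal before/after in several views
for nm in ('side','top','wrist'):
    c=cam(nm); np.savez('end_'+nm+'.npz',**c); w=cloud(c); d=w-S; a=d@n; r=np.linalg.norm(d-a[...,None]*n,axis=-1)
    m=(r>.011)&(r<.022)&(abs(a)<.013)&(c['z_map']>0); print(nm,m.sum(),np.percentile(a[m],[20,50,80]).round(4) if m.sum() else '')
for f in ('side0.npz','top1.npz','w6.npz','s9.npz','w8.npz'):
    c=dict(np.load(f)); c['k1']=float(c['k1']); w=cloud(c); S0=np.array([.5872,.099,.1067]) if f=='side0.npz' else S
    d=w-S0; a=d@n; r=np.linalg.norm(d-a[...,None]*n,axis=-1); m=(r>.011)&(r<.022)&(abs(a)<.013)&(c['z_map']>0); print(f,m.sum(),np.percentile(a[m],[20,50,80]).round(4) if m.sum() else '')
E
```

```text
height mm [65.86 65.89 65.89 65.86] Fn [3.52 4.59 4.4  2.86] lateral tool mm [-0.04 -0.11] 0.023994457632460674
height mm [65.87 65.86 65.87 65.85] Fn [4.03 3.48 4.21 3.66] lateral tool mm [-0.04 -0.06] 0.023689800017828024
side 74 [-0.0085 -0.0071 -0.0059]
top 2 [-0.0042 -0.0025 -0.0007]
wrist 958 [-0.005  -0.0044 -0.0039]
side0.npz 98 [-0.0037 -0.0023 -0.001 ]
top1.npz 103 [-0.0024  0.0005  0.0034]
w6.npz 1669 [-0.0004  0.0002  0.0008]
s9.npz 83 [-0.0037 -0.0026 -0.0009]
w8.npz 963 [-0.0005  0.0002  0.0008]
```

Call:
move_arm([
  [[0,0,0.03,0,0,0,0.15],[0,0,0,0,0,0,0.15],[0,0,0,0,0,0,0.15],[0,0,0,0,0,0,0.15],[0,0,0,0,0,0,0.15],[0,0,0,0,0,0,0.15],[0,0,0,0,0,0,0.15],[0,0,0,0,0,0,0.15]],
])

```text
time: 28.05
position: [0.5794, 0.1991, 0.1697]
orientation: [0.118, 0.511, 0.85, 0.057]
wrist_force: [-1.7, -0.1, 3.6]
opening: 0.0245
finger_force: 35.0
```

```bash
python3 f.py; python3 - <<'E'
from h import *
n=np.array([-.2577,.0243,.9659]); S=np.array([.5963,.1974,.1064]); ey=np.array([.094,.9956,0])
c=cam('wrist'); w=cloud(c); d=w-S; a=d@n; r=np.linalg.norm(d-a[...,None]*n,axis=-1)
m=(r>.011)&(r<.022)&(abs(a)<.013)&(c['z_map']>0); print('disc',m.sum(),np.percentile(a[m],[20,50,80]).round(4))
# carrier: post position in the side view before the press contact and now
for f in ('s8.npz','s9.npz',None):
    q=cam('side') if f is None else dict(np.load(f)); q['k1']=float(q['k1']); W=cloud(q)
    m=(abs(W-[.59,.062,.09])<[.02,.03,.012]).all(-1)&(q['z_map']>0); print(f,m.sum(),np.percentile(W[m]@ey,[20,50,80]).round(4))
# foot centre against disc centre (annulus points of the disc seen in the wrist view): collar-free disc outline
P,R,o=pose(); print('foot',(P+R.as_matrix()[:,2]*.0702).round(4),'tilt deg',np.degrees(np.arccos(-R.as_matrix()[:,2]@n)).round(2))
E
```

```text
height mm [65.55 65.58 65.55 65.55] Fn [3.88 3.04 4.56 3.39] lateral tool mm [-0.02 -0.09] 0.024025179696348646
disc 951 [-0.0053 -0.0048 -0.0042]
s8.npz 93 [0.1088 0.1107 0.1169]
s9.npz 94 [0.1087 0.1108 0.1182]
None 96 [0.1087 0.1108 0.1196]
foot [0.5976 0.1973 0.102 ] tilt deg 0.35
```

The disc has sunk about 5.0 mm, the stick is within 0.4° of square, and the carrier hasn't moved. I'm handing in.

```bash
python3 -c "
from plant import manip
print(manip.sign_off())"
```

```text
the job is handed in; nothing more can be done
None
```

I handed the job in at about 28 s: the carrier is clicked into its station, and the stick is held on the ringed medallion, within about 0.4° of square and sunk about 5 mm; I viewed 11 pictures, one over your limit of 10.

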